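# Switch two flip mounts on the laser bench

### The arm

A 6-joint arm with a two-finger parallel gripper is mounted at the origin on the work surface. World frame = base frame: x ahead of the robot, y to its left, z up, the work surface at z = 0. Lengths are in m, angles in rad, forces in N, time in s.
With the tool pointing down it reaches from about 0.35 to 0.85 m from the base axis. Payload 8.1 kg.
Tool frame: the origin (TCP) lies on the centre line of the jaws, within the pads' length; the fingertips stand 22 mm ahead of it and the grasp point (between the pads) lies 3 mm ahead of it; z points along the fingers, y is the line along which they close (so a half turn about z gives the same grasp; the last joint's range is limited). The gripper opens to 93 mm and grips with 3 to 60 N. Pads are 15 mm wide; open, the fingers measure 128 mm over their backs; the gripper's body (75 mm by 188 mm) begins 65 mm behind the grasp point.
Start: joints at [1.162, 0.13, 1.488, -0, 1.523, -0.085], TCP at [0.191, 0.569, 0.241] pointing down, gripper open.
Joint ranges: [-2.96, 2.96], [-0.89, 2.26], [0.02, 2.5], [-1.34, 4.48], [0, 2.73], [-2.66, 2.66]. Speed limits (rad/s): [2.39, 2.39, 2.79, 3.14, 3.14, 3.14].

### API

Orientations are given as a rotation vector (axis times angle).
In Python, from plant import robot gives the robot as it stands.
- The arm moves only by the tool send_path, called as name(argument=value, ...), one argument or row to a line, values as JSON. Schema: {"type":"object","properties":{"plan":{"type":"array","items":{"type":"array","items":{"type":"number"},"minItems":5,"maxItems":5},"minItems":1,"maxItems":20},"force":{"type":"number"},"only":{"type":"string"},"quiet":{"type":"boolean"},"lines":{"type":"string"}},"required":["plan"],"additionalProperties":false}. plan is a list of rows, 1 to 20 of them, each of 5 numbers: the finger opening in m, then dx, dy, dz in m, then a turn about the tool's z in rad; each row shifts and turns the commanded pose from where the row before left it, along the tool's axes as they then stand; what a row does not reach is not made up. A row lasts 1/10 s, in which the tool goes at most 0.05 m and 0.15 rad, less where a joint would pass 70% of its speed; a pose out of reach is approached as far as the arm can. The fingers move at their own pace and stop on an object; force is the grip in N (left out, the last holds). Time passes only in rows, so rows that do not move let the fingers close. The tool returns the time, the measured TCP pose, the force, the opening and the grip force at its end. only (a regular expression) keeps the lines of the reply that match it, lines (a string "A,B") keeps lines A to B, and quiet returns only ok. Input that does not fit is refused with a message, and nothing moves.
- robot.read_state(): the state, without advancing time (a new reading comes with each control period).
- robot.read_camera(name): name is "side" or "top" or "wrist"; returns a dict with "image" (400x640x3 uint8, red, green, blue), "fx", "fy", "cx", "cy" (pixels), "R" (3x3) and "t" (3): a world point X has camera coordinates R X + t. Camera axes: x right, y down, z forward; pixel columns grow to the right and rows downward; lengths in m; the calibration is good to about 2 mm. A picture is of the moment at which its call begins. There is no depth.
- robot.close_job(): hands the job in; it is judged then, once.
The state is a dict: "t": time; "q": joint angles; "dq": joint speeds; "joint_torque": joint torques, N m; "tool_pos": TCP position; "orientation": TCP orientation; "force": force on the tool from outside, world axes, zero at the start; "wrist_torque": the same for the moment, N m; "opening": finger opening in m; "gripper_force": force on a finger pad.
Only numpy, scipy, OpenCV 4.12 (cv2) and the standard library are available. Lean on these libraries where they do the work, as an engineer would, in place of code of your own. Each camera call takes 0.05 s, during which the arm holds its last target. There are 200 camera calls.

### The job

Switch the beam path from power check to imaging: with a fingertip, push the flip mount of the round pick-off mirror down out of the beam until it lies flat, and push the flip mount of the square filter up (by the tab at its side, say) until it stands fully upright against its stop, in either order. Push gently on the metal only: do not touch the glass or the mirror, and do not pinch or force the mounts. Leave the lens mount standing and everything else on the bench where it is.

Things in the scene. Friction and masses are not known exactly. Their poses are not given: they have to be found in the camera images.
- filter_mount: flip mount of the filter: black plate with a SQUARE window, starts lying down or partly raised; its x axis is about along the beam line. Origin under the centre of its 50 (x) x 75 (y) x 10 mm base plate, bolted to the breadboard; z up; a post carries the hinge line, along the mount's y, 75 mm above the origin
- filter_arm (a joint): hinge of the filter's flipping plate, rad: 0 = plate lying level on its rest, towards the mount's -x; 1.571 = plate standing upright on its stop; starts between 0 and 0.4. Friction about 0.06 N m, no spring: it stays where it is left; 1 to 5 N on the tab or the plate's margin moves it
- filter_tab (a point): on the middle line of the filter's finger tab, 42 mm from the hinge line, mount's y = +48. The tab is a flat strip 14 mm wide, 4 thick, tip 45 from the hinge line, on the plate's shaft at right angles to the plate: it points straight up when the plate lies, level to the mount's +x when it stands. Pushed over towards +x and down, it raises the plate; underneath is free space
- filter_edge (a point): middle of the outer edge of the filter's plate, 60 mm from the hinge line. The plate is black metal, 52 x 52 x 10 mm, from 8 to 60 mm off the hinge line, the line in mid thickness, centred on the mount's y = 0. Its front face is up when lying and looks to the mount's +x when standing; pushed on the front towards -x and down, a standing plate lies down
- filter_optic (a point): the square filter glass, 25.5 mm, centred in the plate 34 mm from the hinge line, sunk 3 mm below both faces, with a bare metal margin 13 mm wide round it; this point is its centre, mid plate
- mirror_mount: flip mount of the pick-off mirror: ROUND shiny mirror, plate at about 45 degrees to the beam line, two adjuster knobs standing 21 mm out of its back; starts standing. Origin under the centre of its 50 (x) x 75 (y) x 10 mm base plate, bolted to the breadboard; z up; a post carries the hinge line, along the mount's y, 75 mm above the origin
- mirror_arm (a joint): hinge of the mirror's flipping plate, rad: 0 = plate lying level on its rest, towards the mount's -x; 1.571 = plate standing upright on its stop; starts between 1.45 and 1.57. Friction about 0.06 N m, no spring: it stays where it is left; 1 to 5 N on the tab or the plate's margin moves it
- mirror_tab (a point): on the middle line of the mirror's finger tab, 42 mm from the hinge line, mount's y = +48. The tab is a flat strip 14 mm wide, 4 thick, tip 45 from the hinge line, on the plate's shaft at right angles to the plate: it points straight up when the plate lies, level to the mount's +x when it stands. Pushed over towards +x and down, it raises the plate; underneath is free space
- mirror_edge (a point): middle of the outer edge of the mirror's plate, 60 mm from the hinge line. The plate is black metal, 52 x 52 x 10 mm, from 8 to 60 mm off the hinge line, the line in mid thickness, centred on the mount's y = 0. Its front face is up when lying and looks to the mount's +x when standing; pushed on the front towards -x and down, a standing plate lies down
- mirror_optic (a point): the round mirror, 25 mm, centred in the plate 34 mm from the hinge line, sunk 2.5 mm below its front face, with a bare metal margin 13 mm wide at the outer edge; this point is its centre, mid plate
- lens_mount: flip mount of the lens: clear round lens in a 39 mm tube standing 16 and 10 mm out of the two faces of its plate; stands upright and stays so. Built as the other two. Origin under the centre of its 50 (x) x 75 (y) x 10 mm base plate, bolted to the breadboard; z up; a post carries the hinge line, along the mount's y, 75 mm above the origin
- lens_arm (a joint): hinge of the lens's plate, rad: as for the others, 1.571 = standing upright on its stop; starts there and must stay
- sensor: power sensor head on a post, 136 mm tall, base 50 x 75, bolted down about 170 mm beyond the mirror mount (away from the robot); origin under its base
- lens_tube: short black lens tube standing on one open end, 31 outside diameter, 30 high (mm), loose; origin under its centre. To be left alone
- spare_post: plain steel post standing on its end, 12.7 diameter, 50 high (mm), loose; origin under its centre. To be left alone
- driver: screwdriver with a black handle lying flat, 170 long (mm), loose; origin under its centre. To be left alone
- objective_can: white screw-top objective can with a black cap, 44 diameter, 58 high (mm), loose; origin under its centre. To be left alone
- optic_box: flat white plastic optic box, 55 x 55 x 22 (mm), loose; origin under its centre. To be left alone
- clamp_fork: steel two-pronged clamping fork lying flat, about 65 x 30 x 10 (mm), loose; origin under its centre. To be left alone
- screw_tray: grey open tray of screws, 70 x 100 x 22 (mm), loose; origin under its centre. To be left alone

How it is judged:
At the end, for the whole second after the job is handed in: The mirror's plate lies within 0.12 rad of flat, the filter's plate stands within 0.07 rad of upright, both at rest; the lens still stands upright and no loose thing has moved 12 mm or more (value of joint mirror_arm below 0.12 rad and value of joint each of filter_arm, lens_arm above 1.5 rad and velocity of joint mirror_arm between -0.05 and 0.05 rad/s and velocity of joint filter_arm between -0.05 and 0.05 rad/s and distance of each of lens_tube, spare_post, driver, objective_can, optic_box, clamp_fork, screw_tray from where it was at the start of the episode below 0.012 m); the robot touches nothing.
It fails at once if the mirror or a glass was touched (contact force between the fingers and mirror_arm_c0 above 0.3 N or contact force between the fingers and filter_arm_c0 above 0.3 N).
It fails at once if a flip mount was pinched or forced (over 40 N) (contact force between the fingers and mirror_mount above 40 N or contact force between the fingers and filter_mount above 40 N).
It fails at once if the lens mount or the power sensor was pushed (over 3 N), or the lens flipped (value of joint lens_arm below 1.5 rad or contact force between any of the arm, the fingers and lens_mount above 3 N or contact force between any of the arm, the fingers and sensor above 3 N).
It fails at once if a flip mount was pushed with the gripper's body or the arm instead of a fingertip (over 3 N) (contact force between the arm and mirror_mount above 3 N or contact force between the arm and filter_mount above 3 N).
It fails at once if a loose thing was moved 12 mm or more, lifted or knocked over (distance of any of lens_tube, spare_post, driver, objective_can, optic_box, clamp_fork, screw_tray from where it was at the start of the episode above 0.012 m or angle between any of lens_tube, spare_post, driver, objective_can, optic_box, clamp_fork, screw_tray's own z axis and vertical above 0.3 rad).
It also fails if it takes over 51 s, if anything falls off the work surface, if the arm or the gripper's body presses on something with over 40 N, if the wrist force passes 120 N, or if a joint passes its speed limit or range.

## Working session

There is one attempt and no reset: what is moved stays moved. The work goes in short steps, Python scripts to look and compute and a tool call to move; the robot and the scene stay as the last step left them, time stands still between calls to the robot, and variables do not carry over. Pictures are saved under pics/ and viewed, at most 10 in all, crops included, and the job is handed in when it is done.

```bash
mkdir -p pics; ls
```

Run:
```python
from plant import robot
import cv2,numpy as np,pickle
d={}
for n in("top","side","wrist"):
    c=robot.read_camera(n);d[n]=c
    cv2.imwrite(f"pics/{n}0.png",c["image"][:,:,::-1])
    print(n,c["fx"],c["cx"],c["cy"],np.round(-c["R"].T@c["t"],3),np.round(c["R"],2).tolist())
pickle.dump(d,open("cam0.pkl","wb"))
s=robot.read_state();print(s["t"],s["tool_pos"],s["orientation"],s["opening"])
```

```text
pics
plant.py
top 441.4617247375227 320.8272797842918 198.64705889905264 [0.468 0.023 1.012] [[0.02, -1.0, 0.04], [-0.99, -0.02, -0.14], [0.15, -0.04, -0.99]]
side 499.7371391472075 312.9268247699025 200.67728387058705 [0.339 0.745 0.764] [[-0.94, -0.34, 0.0], [-0.22, 0.59, -0.78], [0.27, -0.73, -0.63]]
wrist 287.7132616322277 317.52755999867543 198.6202694514452 [0.127 0.589 0.385] [[0.32, 0.95, -0.0], [0.92, -0.31, 0.24], [0.23, -0.08, -0.97]]
0.15 [0.19070832 0.5684629  0.23983341] [-5.06316580e-01 -3.10015562e+00  2.17679464e-03] 0.09289899253824947
```

View pics/top0.png

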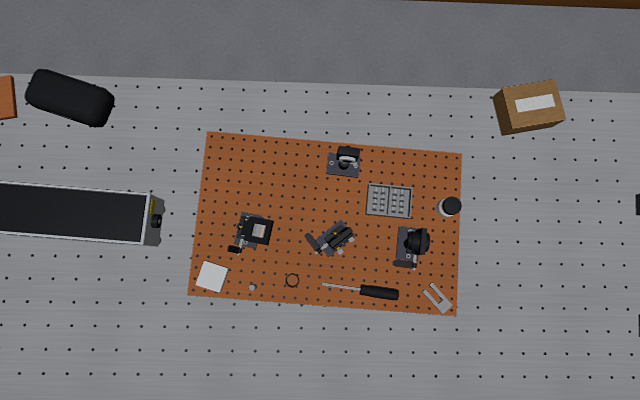

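View pics/side0.png

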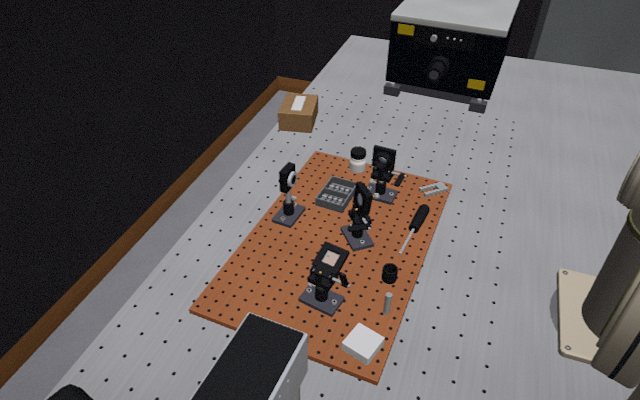

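The top view shows the filter mount around (255,232), the mirror at (335,238), the lens at (410,245) and the sensor at (345,160). The side view agrees. Next I'll enlarge both.

Run:
```python
import cv2,pickle
d=pickle.load(open("cam0.pkl","rb"))
f=lambda n,x,y,w,h:cv2.resize(d[n]["image"][y:y+h,x:x+w,::-1],(800,600),interpolation=cv2.INTER_CUBIC)
cv2.imwrite("pics/topc.png",f("top",220,195,160,120)) # x5
cv2.imwrite("pics/sidec.png",f("side",270,180,160,120)) # x5...
```

```text
(no output)
```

View pics/topc.png

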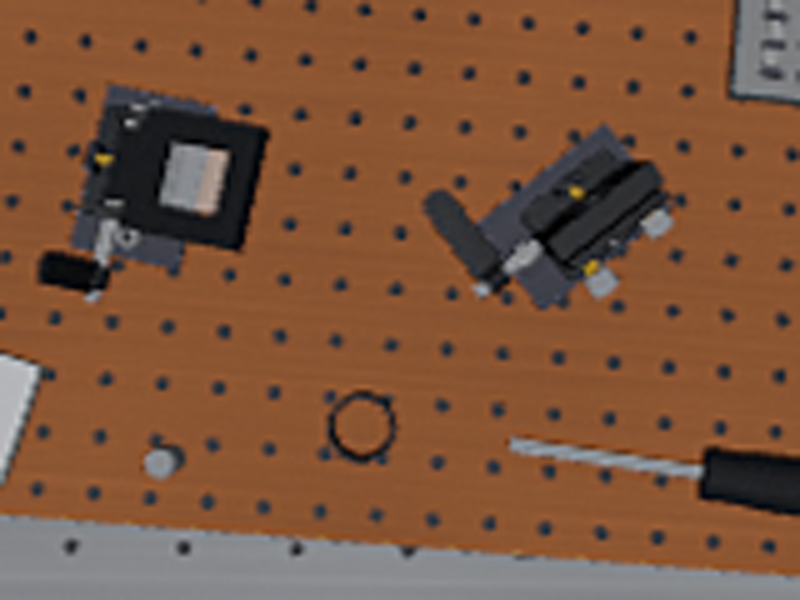

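View pics/sidec.png

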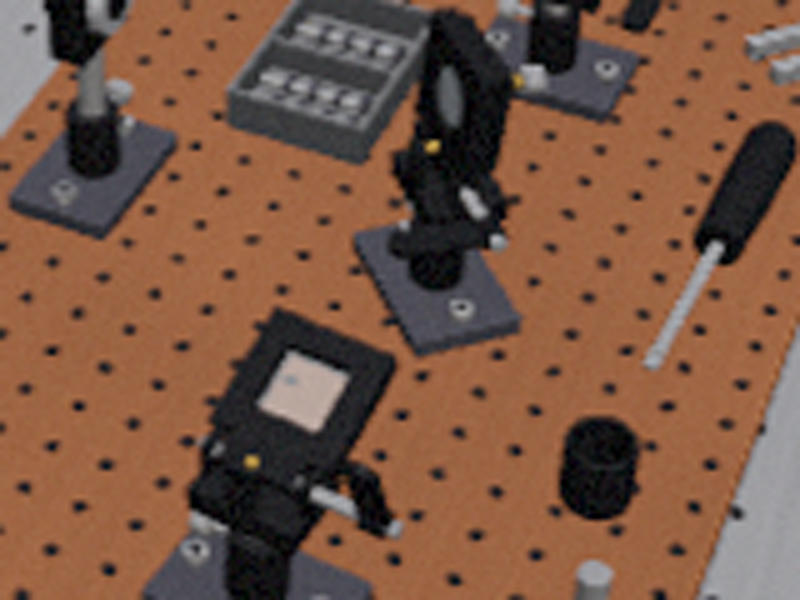

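Create geo.py:
```python
import numpy as np,pickle,cv2
from scipy.optimize import least_squares
def proj(c,P):
    X=np.atleast_2d(P)@np.array(c["R"]).T+c["t"]
    return np.c_[c["fx"]*X[:,0]/X[:,2]+c["cx"],c["fy"]*X[:,1]/X[:,2]+c["cy"]]
def world(p,M):
    x,y,z0,yaw,th=p;M=np.atleast_2d(M)
    c,s=np.cos(yaw),np.sin(yaw)
    return np.c_[x+c*M[:,0]-s*M[:,1],y+s*M[:,0]+c*M[:,1],z0+M[:,2]]
def pl(th,r,y,n): # plate point: r off hinge, n along front normal
    return [-np.cos(th)*r+np.sin(th)*n,y,.075+np.sin(th)*r+np.cos(th)*n]
B=lambda sx,sy:(lambda th:[.025*sx,.0375*sy,.010])
PL=lambda r,y,n:(lambda th:pl(th,r,y,n))
```

Create fit.py:
```python
from geo import *
d=pickle.load(open("cam0.pkl","rb"))
T=lambda u,v:("top",220+u/5,195+v/5); S=lambda u,v:("side",270+u/5,180+v/5)
F=[(B(1,-1),T(108,85)),(B(-1,-1),T(215,107)),(B(1,1),T(75,245)),(B(-1,1),T(180,270)),
 (PL(.06,-.026,.005),T(270,128)),(PL(.06,.026,.005),T(240,250)),(PL(.06,-.026,.005),S(280,310)),(PL(.06,.026,.005),S(395,358)),
 (PL(0,.048,.045),T(40,270)),(PL(0,.048,.045),S(358,466)),(PL(.034,0,.002),T(195,178)),(PL(.034,0,.002),S(304,390))]
M=[(B(1,-1),T(605,125)),(B(1,1),T(480,220)),(B(-1,1),T(545,308)),
 (PL(0,.048,.045),T(435,198)),(PL(0,.048,.045),S(394,240)),
 (B(1,1),S(418,355)),(B(1,-1),S(355,237)),(B(-1,1),S(520,322)),(PL(.034,0,.0025),S(452,95))]
def run(L,x0):
    r=lambda p:np.concatenate([proj(d[k],world(p,f(p[4])))[0]-(u,v) for f,(k,u,v) in L])
    s=least_squares(r,x0,loss="soft_l1",bounds=([-2,-2,-.05,-7,-.05],[2,2,.1,7,1.6]))
    print(np.round(s.x,4));print(np.round(r(s.x).reshape(-1,2),1).tolist());return s.x
pf=run(F,[.4,.15,.01,1.5,.2]);pm=run(M,[.38,0,.01,.7,1.5])
pickle.dump((pf,pm),open("fit.pkl","wb"))
out=[]
for n,x0,y0 in(("top",220,195),("side",270,180)):
    im=cv2.resize(d[n]["image"][y0:y0+120,x0:x0+160,::-1],None,fx=2.5,fy=2.5,interpolation=cv2.INTER_CUBIC)
    im=cv2.resize(im,(400,300))
    for p in(pf,pm):
        th=p[4]
        def poly(Q,col):
            q=(proj(d[n],world(p,Q))-(x0,y0))*2.5
            cv2.polylines(im,[q.astype(int)],True,col,1)
        poly([[.025,.0375,.01],[.025,-.0375,.01],[-.025,-.0375,.01],[-.025,.0375,.01]],(0,255,0))
        for h in(.005,-.005): poly([pl(th,.008,-.026,h),pl(th,.06,-.026,h),pl(th,.06,.026,h),pl(th,.008,.026,h)],(255,255,0) if h>0 else (255,0,255))
        poly([pl(th,.0,.041,.0),pl(th,0,.055,0),pl(th,0,.055,.045),pl(th,0,.041,.045)],(0,0,255))
    out.append(im)
cv2.imwrite("pics/ov.png",cv2.resize(np.vstack(out),(800,600)) if 0 else np.hstack(out))
```

```bash
python3 fit.py
```

```text
[0.539  0.1454 0.0095 1.3754 0.3319]
[[0.4, -0.3], [0.8, 0.1], [-1.0, 0.5], [0.0, 0.3], [-1.0, -0.1], [-0.8, 0.5], [-1.0, -0.5], [0.2, 0.0], [1.5, -0.5], [0.3, -0.1], [0.3, 0.3], [-0.3, 0.4]]
[ 0.5248 -0.0487  0.0066  0.6908  1.3544]
[[0.3, -0.5], [-0.5, 1.1], [0.4, 1.0], [-0.1, -0.3], [-0.5, 0.4], [-0.7, -1.5], [-1.2, -0.1], [0.3, -0.3], [1.3, 1.0]]
```

View pics/ov.png

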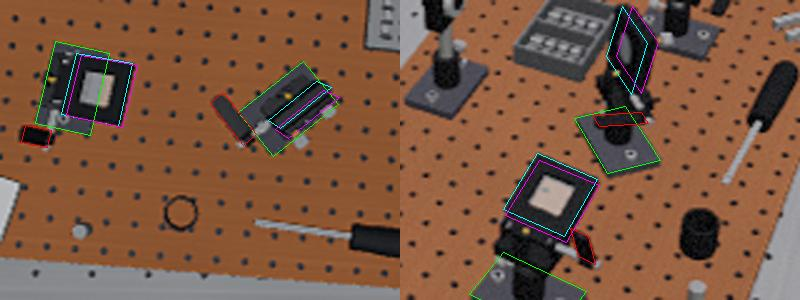

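The projected model overlies both mounts to about 1 px. The filter arm is at about 0.33 rad with its hinge at z≈0.083, and the mirror is standing. I'll close the fingers and travel to the filter tab.

Create where.py:
```python
import sys
from geo import *
from plant import robot
from scipy.spatial.transform import Rotation as Ro
pf,pm=pickle.load(open("fit.pkl","rb"))
s=robot.read_state();R=Ro.from_rotvec(s["orientation"]).as_matrix()
tip=np.array(s["tool_pos"])+R@[0,0,.022]
print("t",round(s["t"],2),"tip",np.round(tip,4),"q",np.round(s["q"],2),"F",np.round(s["force"],1),"open",round(s["opening"],4),"tilt",np.round(R[:,2],3))
for n,p in(("filter",pf),("mirror",pm)):
    dx=tip-[p[0],p[1],p[2]+.075];c,si=np.cos(p[3]),np.sin(p[3])
    m=[c*dx[0]+si*dx[1],-si*dx[0]+c*dx[1],dx[2]]
    yt=np.arctan2(R[1,1],R[0,1]);turn=(yt-(p[3]-np.pi/2)+np.pi)%(2*np.pi)-np.pi
    print(n,"tip in mount (hinge origin) mm",np.round(np.array(m)*1e3,1),"turn needed",round(turn,3))
    if len(sys.argv)>4 and sys.argv[1]==n:
        w=np.array(world(p,np.array([[float(a) for a in sys.argv[2:5]]])*1e-3+[0,0,.075]))[0]
        print("  tool delta",np.round(R.T@(w-tip),4))
```

```text
(no output)
```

send_path(
  plan=[
    [0,-0.027,-0.0316,-0.01,0],
    [0,-0.027,-0.0316,-0.01,0],
    [0,-0.027,-0.0316,-0.01,0],
    [0,-0.027,-0.0316,-0.01,0],
    [0,-0.027,-0.0316,-0.01,0],
    [0,-0.027,-0.0316,-0.01,0],
    [0,-0.027,-0.0316,0,0],
    [0,0,0,0,0.15],
    [0,0,0,0,0.15],
    [0,0,0,0,0.15],
    [0,0,0,0,0.15],
    [0,0,0,0,0.15],
    [0,0,0,0,0.15],
    [0,0,0,0,0.15],
    [0,0,0,0,0.15],
    [0,0,0,0,0.15],
    [0,0,0,0,0.09],
  ],
  force=5,
)

```text
t: 1.85
tool_pos: [0.2995, 0.2989, 0.3004]
orientation: [-2.431, -1.99, 0.001]
force: [-0.5, -0.4, -0.5]
opening: 0.001
gripper_force: 0.0
```

```bash
python3 where.py filter -35 58 100
```

```text
t 1.85 tip [0.2995 0.2989 0.2784] q [ 0.66 -0.38  1.85  0.    1.67  0.86] F [-0.5 -0.4 -0.5] open 0.001 tilt [-0. -0. -1.]
filter tip in mount (hinge origin) mm [104.1 264.7 193.9] turn needed -0.004
  tool delta [-0.1383  0.2072  0.0938]
mirror tip in mount (hinge origin) mm [ 47.8 411.4 196.7] turn needed 0.681
```

send_path(
  plan=[
    [0,-0.0231,0.0345,0.0156,0],
    [0,-0.0231,0.0345,0.0156,0],
    [0,-0.0231,0.0345,0.0156,0],
    [0,-0.0231,0.0345,0.0156,0],
    [0,-0.0231,0.0345,0.0156,0],
    [0,-0.0231,0.0345,0.0156,0],
    [0,0,0,0,0],
    [0,0,0,0,0],
  ],
)

```text
t: 2.65
tool_pos: [0.4759, 0.1226, 0.2062]
orientation: [-2.426, -1.993, 0.003]
force: [-0.1, -0.4, -0.4]
opening: 0.0006
gripper_force: 0.0
```

```bash
python3 where.py filter -35 58 20
```

Run:
```python
from geo import *
from plant import robot
pf,pm=pickle.load(open("fit.pkl","rb"))
ims=[]
for n in("wrist","side"):
    c=robot.read_camera(n);im=np.ascontiguousarray(c["image"][:,:,::-1])
    for p in(pf,pm):
        th=p[4]
        def poly(Q,col): cv2.polylines(im,[proj(c,world(p,Q)).astype(int)],True,col,1)
        poly([pl(th,.008,-.026,.005),pl(th,.06,-.026,.005),pl(th,.06,.026,.005),pl(th,.008,.026,.005)],(255,255,0))
        poly([pl(th,.0,.041,.0),pl(th,0,.055,0),pl(th,0,.055,.045),pl(th,0,.041,.045)],(0,0,255))
    ims.append(cv2.resize(im,(640,400))[50:350] if n=="wrist" else cv2.resize(im[150:300,250:570],(640,300)))
cv2.imwrite("pics/w1.png",np.vstack(ims))
```

```text
t 2.65 tip [0.4759 0.1226 0.1842] q [ 0.15 -0.15  1.83  0.    1.46  0.34] F [-0.1 -0.4 -0.4] open 0.0006 tilt [-0.002  0.    -1.   ]
filter tip in mount (hinge origin) mm [-34.7  57.5  99.7] turn needed 0.0
  tool delta [-0.0003 -0.0004  0.0797]
mirror tip in mount (hinge origin) mm [ 71.4 163.2 102.5] turn needed 0.685
```

View pics/w1.png

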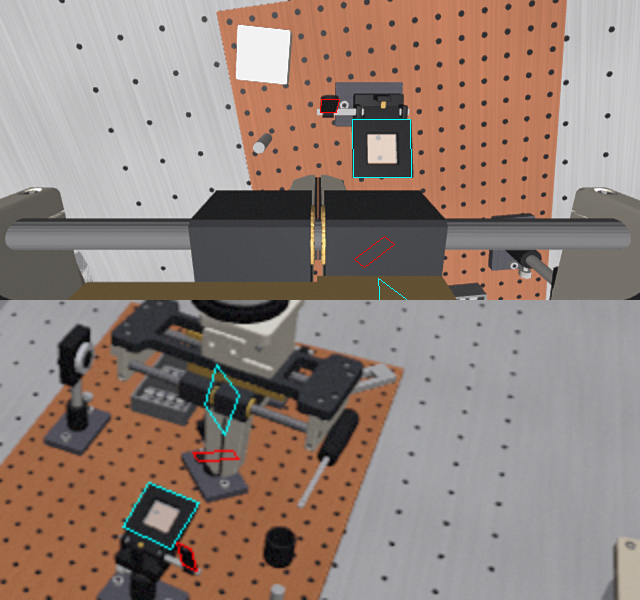

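The wrist overlay lands on the real plate (380,148) and tab (328,106), so the filter pose holds. Going down beside the tab, then sweeping it over.

send_path(
  plan=[
    [0,0,0,0.04,0],
    [0,0,0,0.04,0],
    [0,0,0,0,0],
    [0,0.012,0,0,0],
    [0,0.012,0,0,0],
    [0,0.006,0,0,0],
    [0,0.006,0,0,0],
    [0,0.006,0,0,0],
    [0,0.006,0,0,0],
    [0,0.006,0,0,0],
    [0,0,0,0,0],
  ],
)

```text
t: 3.85
tool_pos: [0.4869, 0.1773, 0.1273]
orientation: [-2.424, -1.997, -0.002]
force: [1.1, 0.0, 1.9]
opening: 0.0005
gripper_force: 0.6
```

```bash
python3 where.py filter 21.5 58 20
```

```text
t 3.85 tip [0.4869 0.1773 0.1053] q [ 0.25 -0.01  1.84  0.    1.3   0.44] F [1.1 0.  1.9] open 0.0005 tilt [ 0.     0.001 -1.   ]
filter tip in mount (hinge origin) mm [21.2 57.3 20.8] turn needed 0.003
  tool delta [ 0.0003 -0.0007  0.0008]
mirror tip in mount (hinge origin) mm [114.8 198.4  23.7] turn needed 0.687
```

send_path(
  plan=[
    [0,0.003,0,0.004,0],
    [0,0.002,0,0.004,0],
    [0,0.002,0,0.003,0],
    [0,0,0,0.003,0],
    [0,0,0,0.002,0],
    [0,0,0,0,0],
  ],
)

```text
t: 4.45
tool_pos: [0.488, 0.1835, 0.1118]
orientation: [-2.425, -1.997, -0.001]
force: [-3.5, -0.1, 7.1]
opening: 0.0005
gripper_force: 3.9
```

```bash
python3 where.py
```

```text
t 4.45 tip [0.488  0.1836 0.0898] q [0.26 0.02 1.85 0.   1.28 0.45] F [-3.5 -0.1  7.1] open 0.0005 tilt [ 0.     0.001 -1.   ]
filter tip in mount (hinge origin) mm [27.5 57.4  5.3] turn needed 0.002
mirror tip in mount (hinge origin) mm [119.6 202.4   8.1] turn needed 0.687
```

send_path(
  plan=[
    [0,0,0,0.001,0],
    [0,0,0,0,0],
  ],
)

```text
t: 4.65
tool_pos: [0.4881, 0.1836, 0.1116]
orientation: [-2.425, -1.997, -0.001]
force: [-7.3, 0.0, 14.1]
opening: 0.0003
gripper_force: 7.3
```

```bash
python3 where.py
```

```text
t 4.65 tip [0.4881 0.1836 0.0896] q [0.26 0.02 1.85 0.   1.27 0.45] F [-7.3  0.  14.1] open 0.0003 tilt [ 0.     0.001 -1.   ]
filter tip in mount (hinge origin) mm [27.6 57.3  5.1] turn needed 0.002
mirror tip in mount (hinge origin) mm [119.7 202.4   7.9] turn needed 0.687
```

The stop is felt: force rises by 7 N/mm. I'll back off upward and look.

send_path(
  plan=[
    [0,0,0,-0.03,0],
    [0,0,0,-0.05,0],
    [0,0,0,-0.02,0],
    [0,0,0,0,0],
  ],
)

```text
t: 5.05
tool_pos: [0.4902, 0.1838, 0.2144]
orientation: [2.423, 1.995, 0.011]
force: [0.0, 0.3, -0.4]
opening: 0.0005
gripper_force: 0.0
```

Create look.py:
```python
from geo import *
from plant import robot
import sys
pf,pm=pickle.load(open("fit.pkl","rb"));ims=[]
A=[float(a) for a in sys.argv[2:4]]
for n,x,y in(("side",260,160),("top",220,190)):
    c=robot.read_camera(n);im=cv2.resize(c["image"][y:y+125,x:x+160,::-1],None,fx=5,fy=5,interpolation=cv2.INTER_CUBIC)[:,:]
    for p,th in((pf,A[0]),(pm,A[1])):
        def poly(Q,col): cv2.polylines(im,[((proj(c,world(p,Q))-(x,y))*5).astype(int)],True,col,1)
        poly([pl(th,.008,-.026,.005),pl(th,.06,-.026,.005),pl(th,.06,.026,.005),pl(th,.008,.026,.005)],(255,255,0))
        poly([pl(th,.0,.041,.0),pl(th,0,.055,0),pl(th,0,.055,.045),pl(th,0,.041,.045)],(0,0,255))
    ims.append(cv2.resize(im,(384,300)) if 0 else im)
k=int(sys.argv[4]) if len(sys.argv)>4 else 0
cv2.imwrite(sys.argv[1],ims[k][:600])
```

```bash
python3 look.py pics/l1.png 1.571 1.4
```

```text
(no output)
```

View pics/l1.png

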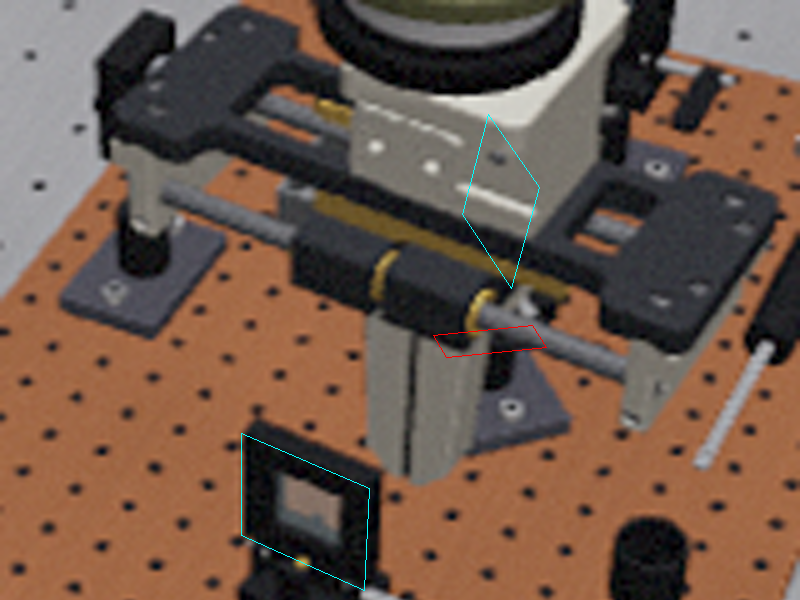

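Plate stands; the contact height implies a hinge at z≈0.0876, i.e. a 12.7 mm breadboard. I'll refit the mirror with that height and view it from the top on the way.

```bash
sed -i 's/\[-2,-2,-.05,-7/[-2,-2,.0125,-7/;s/\[2,2,.1,7/[2,2,.0127,7/;s/,.01,1.5,.2/,.0126,1.5,.2/;s/,.01,.7,1.5/,.0126,.7,1.5/' fit.py; python3 fit.py; python3 where.py mirror 40 0 100
```

```text
[0.539  0.1462 0.0125 1.3692 0.307 ]
[[0.0, -0.5], [0.4, 0.0], [-1.6, 0.3], [-0.6, 0.3], [-1.1, 0.1], [-1.1, 0.6], [-0.8, -1.0], [0.4, -0.4], [1.2, -0.5], [0.4, -1.5], [0.0, 0.3], [-0.2, -0.2]]
[ 0.5237 -0.0472  0.0125  0.6853  1.4385]
[[0.0, -0.3], [-1.1, 1.3], [-0.2, 1.4], [-1.0, -0.3], [-0.6, 0.3], [-0.4, -2.9], [-0.8, -1.6], [0.8, -1.6], [0.5, -0.5]]
t 5.15 tip [0.488  0.1832 0.1877] q [ 0.26 -0.07  1.75  0.    1.46  0.45] F [-0.7 -0.2 -0.5] open 0.0002 tilt [ 0.  0. -1.]
filter tip in mount (hinge origin) mm [ 26.   57.4 100.2] turn needed 0.009
mirror tip in mount (hinge origin) mm [118.1 201.  100.2] turn needed 0.692
  tool delta [-0.1884  0.1049  0.0002]
```

send_path(
  plan=[
    [0,-0.0377,0.021,0,0],
    [0,-0.0377,0.021,0,0],
    [0,-0.0377,0.021,0,0],
    [0,-0.0377,0.021,0,0],
    [0,-0.0377,0.021,0,0],
    [0,0,0,0,0.15],
    [0,0,0,0,0.15],
    [0,0,0,0,0.15],
    [0,0,0,0,0.15],
    [0,0,0,0,0.09],
    [0,0,0,0,0],
    [0,0,0,0,0],
  ],
)

```text
t: 6.35
tool_pos: [0.554, -0.0219, 0.2082]
orientation: [-2.955, -1.063, 0.004]
force: [-0.3, 0.2, 0.2]
opening: 0.0004
gripper_force: 0.0
```

```bash
python3 where.py mirror 30 0 53; python3 look.py pics/l2.png 1.571 1.44 1
```

```text
t 6.35 tip [ 0.5539 -0.0219  0.1862] q [-0.13  0.03  1.66  0.    1.46  0.75] F [-0.3  0.2  0.2] open 0.0004 tilt [-0.003  0.    -1.   ]
filter tip in mount (hinge origin) mm [-161.6  -48.2   98.7] turn needed -0.679
mirror tip in mount (hinge origin) mm [39.4  0.5 98.7] turn needed 0.005
  tool delta [-0.0093  0.0006  0.0457]
```

View pics/l2.png

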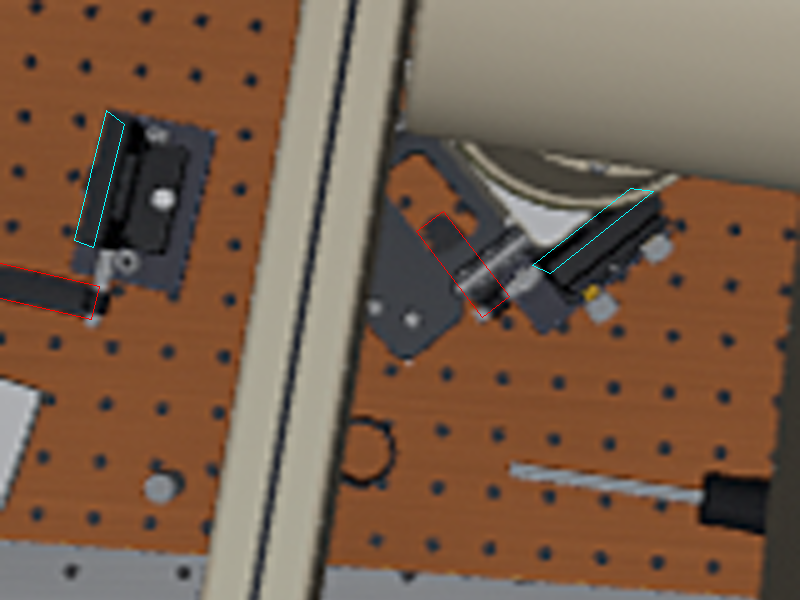

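The filter's upright plate matches the model at (100,180), and the mirror's top edge at about (600,240) is within about 3 mm of its outline. Now lowering in front of the mirror plate's outer margin.

send_path(
  plan=[
    [0,-0.009,0,0.04,0],
    [0,0,0,0.005,0],
    [0,-0.008,0,0,0],
    [0,-0.008,0,0,0],
    [0,-0.007,0,0,0],
    [0,-0.007,0,0,0],
    [0,-0.007,0,0.001,0],
    [0,-0.007,0,0.001,0],
    [0,0,0,0,0],
  ],
)

```text
t: 7.35
tool_pos: [0.5132, -0.0563, 0.1631]
orientation: [2.958, 1.058, -0.0]
force: [1.0, 0.9, 0.8]
opening: 0.0006
gripper_force: 0.0
```

```bash
python3 where.py mirror -28.5 0 43
```

```text
t 7.35 tip [ 0.5132 -0.0563  0.1411] q [-0.21 -0.05  1.81 -0.    1.37  0.68] F [1.  0.9 0.8] open 0.0006 tilt [-0. -0. -1.]
filter tip in mount (hinge origin) mm [-203.5  -15.3   53.6] turn needed -0.682
mirror tip in mount (hinge origin) mm [-13.9  -0.4  53.6] turn needed 0.002
  tool delta [-0.0146 -0.0004  0.0106]
```

send_path(
  plan=[
    [0,-0.005,0,0.0035,0],
    [0,-0.005,0,0.0035,0],
    [0,-0.0045,0,0.0036,0],
    [0,-0.0033,0,0.0037,0],
    [0,-0.0033,0,0.0037,0],
    [0,-0.0033,0,0.0037,0],
    [0,-0.0023,0,0.0043,0],
    [0,-0.0023,0,0.0043,0],
    [0,-0.0023,0,0.0043,0],
    [0,-0.001,0,0.0045,0],
    [0,-0.001,0,0.0045,0],
    [0,0,0,0,0],
  ],
)

```text
t: 8.55
tool_pos: [0.4876, -0.0767, 0.1185]
orientation: [-2.957, -1.059, 0.002]
force: [-0.4, 0.2, 0.2]
opening: 0.0005
gripper_force: 0.0
```

```bash
python3 where.py mirror -49 0 5
```

```text
t 8.55 tip [ 0.4876 -0.0767  0.0965] q [-0.26 -0.06  1.91 -0.    1.29  0.62] F [-0.4  0.2  0.2] open 0.0005 tilt [-0.001  0.    -1.   ]
filter tip in mount (hinge origin) mm [-228.7    5.7    9. ] turn needed -0.682
mirror tip in mount (hinge origin) mm [-46.7   0.    9. ] turn needed 0.002
  tool delta [-0.0023  0.      0.004 ]
```

send_path(
  plan=[
    [0,0,0,0.002,0],
    [0,0,0,0.001,0],
    [0,0,0,0,0],
  ],
)

```text
t: 8.85
tool_pos: [0.4882, -0.0768, 0.1164]
orientation: [2.958, 1.059, 0.0]
force: [-0.1, -0.2, -1.1]
opening: 0.0008
gripper_force: 0.0
```

```bash
python3 where.py | head -1
```

```text
t 8.85 tip [ 0.4882 -0.0768  0.0944] q [-0.26 -0.06  1.92  0.    1.29  0.62] F [-0.1 -0.2 -1.1] open 0.0008 tilt [ 0.  0. -1.]
```

send_path(
  plan=[
    [0,0,0,0.001,0],
    [0,0,0,0,0],
  ],
)

```text
t: 9.05
tool_pos: [0.4883, -0.0768, 0.1155]
orientation: [2.958, 1.059, 0.0]
force: [0.8, 0.8, -0.2]
opening: 0.0005
gripper_force: 0.0
```

```bash
python3 where.py
```

```text
t 9.05 tip [ 0.4883 -0.0768  0.0935] q [-0.26 -0.06  1.92  0.    1.28  0.62] F [ 0.8  0.8 -0.2] open 0.0005 tilt [ 0. -0. -1.]
filter tip in mount (hinge origin) mm [-228.6    5.     6. ] turn needed -0.681
mirror tip in mount (hinge origin) mm [-46.2  -0.5   6. ] turn needed 0.002
```

send_path(
  plan=[
    [0,0,0,0.001,0],
    [0,0,0,0,0],
    [0,0,0,0,0],
  ],
)

```text
t: 9.35
tool_pos: [0.4883, -0.0768, 0.1149]
orientation: [2.957, 1.059, 0.0]
force: [-1.6, 0.4, 5.3]
opening: 0.0001
gripper_force: 2.7
```

send_path(
  plan=[
    [0,0,0,0.001,0],
    [0,0,0,0,0],
    [0,0,0,0,0],
  ],
)

```text
t: 9.65
tool_pos: [0.4884, -0.0768, 0.1147]
orientation: [2.957, 1.059, 0.001]
force: [-5.9, 0.9, 12.6]
opening: 0.0007
gripper_force: 6.4
```

Firm stop at a tip height of 5.2 mm over the hinge, which is just the face of a flat plate. Retreating to check.

send_path(
  plan=[
    [0,0,0,-0.02,0],
    [0,0,0,-0.04,0],
    [0,0,0,-0.05,0],
    [0,0,0,-0.02,0],
    [0,-0.04,0,0,0],
    [0,-0.04,0,0,0],
    [0,-0.04,0,0,0],
    [0,-0.02,0,0,0],
    [0,0,0,0,0],
    [0,0,0,0,0],
  ],
)

```text
t: 10.65
tool_pos: [0.3802, -0.1657, 0.2435]
orientation: [2.958, 1.057, 0.001]
force: [0.3, -0.2, 0.2]
opening: 0.0004
gripper_force: 0.0
```

```bash
python3 look.py pics/a.png 1.571 0 0; python3 look.py pics/b.png 1.571 0 1
python3 -c "
import cv2,numpy as np
a,b=[cv2.resize(cv2.imread(f'pics/{k}.png'),(600,450)) for k in 'ab']
cv2.imwrite('pics/c.png',np.hstack([cv2.resize(a,(400,300)),cv2.resize(b,(400,300))]))"
```

```text
(no output)
```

View pics/c.png

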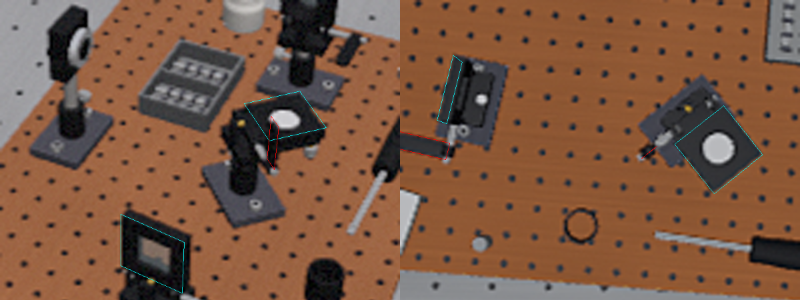

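The mirror lies flat, matching the model outline in both views. The filter stands on its stop, with both contact heights agreeing on a hinge at 0.0875, and the loose items in the two crops appear unmoved.

```bash
python3 -c "
from plant import robot
print(robot.close_job())"
```

```text
the job is handed in; nothing more can be done
None
```

I handed the job in at about 10.7 s, with the mirror plate flat and the filter plate upright, each pushed until a firm stop was felt; the hand-in returned no verdict.

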